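Trace the crack in the clamped finial and point out its end

ROBOT

A 7-joint arm with a two-finger parallel gripper is mounted at the origin on the work surface. World frame = base frame: x ahead of the robot, y to its left, z up, the work surface at z = 0. Lengths are in m, angles in rad, forces in N, time in s.
With the tool pointing down it reaches from about 0.425 to 0.825 m from the base axis. Payload 3.6 kg.
Tool frame: the origin (TCP) lies at the very end of the fingers, on their centre line; the grasp point (between the pads) lies 19 mm behind it; z points along the fingers, x is the direction in which the jaws open and shut, and the axes are right-handed (so a half turn about z gives the same grasp; the last joint's range is limited). The gripper opens to 93 mm and grips with 3 to 60 N. Pads are 15 mm wide; open, the fingers measure 128 mm over their backs; the gripper's body (75 mm by 188 mm) begins 65 mm behind the grasp point.
Start: joints at [1.085, 0.615, -0.013, 1.423, 0.008, 1.103, -0.04], TCP at [0.288, -0.582, 0.219] pointing down, gripper open.
Joint ranges: [-3.12, 3.12], [-0.3, 2.06], [-1.34, 1.32], [0.26, 2.42], [-1.36, 4.5], [0.01, 1.98], [-2.84, 2.84]. Speed limits (rad/s): [2.79, 2.79, 3.14, 3.14, 3.14, 3.14, 3.14].

INTERFACE

Orientations are given as a 3x3 rotation matrix whose columns are the frame's x, y, z axes.
In Python, from bench import env gives the robot as it stands.
- The arm moves only by the shell command python3 -m jog 'ROWS' [FORCE]. ROWS is JSON, a list of rows, each an object of numbers: "wx", "wy", "wz": the turn, a rotation vector about the world's x, y, z in units of 5 degrees (1.0 is 5 degrees); "tx", "ty", "tz": the shift along the world's x, y, z in units of 50 mm (1.0 is 50 mm); "fingers": the opening in per cent of the stroke, from 0 (shut) to 100 (fully open). A call has 1 to 20 rows; each row is the pose to reach, as a shift and turn from the pose commanded when the call began; what a row does not reach only later rows make up. A row lasts 1/8 s, in which the tool goes at most 62.5 mm and 10.7 degrees, less where a joint would pass 70% of its speed; a pose out of reach is approached as far as the arm can. A call with a gripper value outside its range is refused whole. The fingers move at their own pace and stop on an object; FORCE is the grip in N (left out, the last holds). Time passes only in rows, so rows that repeat a pose let the fingers close. It gives the time, the measured TCP pose, the force and the opening at its end, in the units of the state.
- env.get_state(): the state, without advancing time (a new reading comes with each control period).
- env.grab_frame(name): name is "scene" or "top" or "wrist"; returns a dict with "color" (400x640x3 uint8, red, green, blue), "fx", "fy", "cx", "cy" (pixels), "rvec" (rotation vector, rad) and "tvec" (3), from world to camera coordinates, as OpenCV has them; the wrist camera has in their place "tool_from_camera" (4x4, takes a point from camera to tool coordinates, whose origin is the TCP and whose axes are the tool frame's). Camera axes: x right, y down, z forward; pixel columns grow to the right and rows downward; lengths in m; the calibration is good to about 2 mm. A picture is of the moment at which its call begins: read the wrist's pose just before it. There is no depth.
- env.finish_job(): hands the job in, once; it reports no verdict.
The state is a dict: "clock": time; "qpos": joint angles; "joint_velocities": joint speeds; "effort": joint torques, N m; "tool_pos": TCP position; "tcp_rot": TCP orientation; "wrist_force": force on the tool from outside, world axes, zero at the start; "torque": the same for the moment, N m; "finger_gap": finger opening in m.
Only numpy, scipy, OpenCV 4.12 (cv2) and the standard library are available. Lean on these libraries where they do the work, as an engineer would, in place of code of your own. Each camera call takes 0.05 s, during which the arm holds its last target. There are 200 camera calls.

TASK

With closed fingers pointing straight down, trace the crack in the top of the clamped limestone finial from its mouth at the foot of the stone to where it dies out, following its bends slowly with the fingertips just above the stone (no more than a finger's breadth) or barely brushing it. Then slowly set the fingertips lightly down on the end of the crack and finish holding them there, still touching, so that the spot can be marked. Do not press hard on the cracked stone, and pick up or disturb none of the tools or the loose flake.

Things in the scene. Friction and masses are not known exactly. Their poses are not given: they have to be found in the camera images.
- finial: Cracked yellow limestone finial lying on its side on a plywood board (320 x 400 x 18 mm) that spans x -150 to 170, y -130 to 270 mm; stone, board and clamp are one rigid fixed body. Origin on the bench top below the middle of the crack; z up; y along the stone from foot (y -85) to bud tip (y 259 mm). Its cracked top face is 123 mm above the bench at the foot, 111 mm at y +85, flat, sloping 4 degrees.
- shaft_top (a point): Centre of the flat top face of the stone's square shaft, which carries the crack: 170 mm long along y (85 mm each way), 96 mm wide at the foot, 72 mm at the neck. Hard, rigid stone: touch it slowly (20 mm/s or less), as a fast touch gives a high force. z up, axes as the finial's.
- clamp_pad (a point): Where the toggle clamp's rubber pad (20 mm across) bears on the round collar of the stone, 119 mm above the bench, 60 mm from the end of the crack. The bud beyond is up to 125 mm high. The clamp's arm runs from here to +x, its riser stands 100 to 161 mm and its handle ends 263 mm that way; no part of the clamp is higher than 162 mm above the bench.
- end_patch: The 24 x 24 mm square of the stone's top face round the end of the crack: x -8 to 16, y 51 to 75 mm in the finial's frame. The same surface as the rest of the stone, nothing marks it off. Origin and axes as the finial's.
- crack_0 (a point): Point on the dark, jagged crack, on the surface of the shaft's top face: mouth of the crack, at the top edge of the foot end (5.5 mm wide here). The crack is 2 to 5.5 mm wide and runs within 3 mm of the straight lines that join crack_0, crack_1, ... crack_6, which lie 28 to 30 mm apart. z up.
- crack_1 (a point): Point on the dark, jagged crack, on the surface of the shaft's top face: point 1 along it. The crack is 2 to 5.5 mm wide and runs within 3 mm of the straight lines that join crack_0, crack_1, ... crack_6, which lie 28 to 30 mm apart. z up.
- crack_2 (a point): Point on the dark, jagged crack, on the surface of the shaft's top face: point 2 along it. The crack is 2 to 5.5 mm wide and runs within 3 mm of the straight lines that join crack_0, crack_1, ... crack_6, which lie 28 to 30 mm apart. z up.
- crack_3 (a point): Point on the dark, jagged crack, on the surface of the shaft's top face: point 3 along it. The crack is 2 to 5.5 mm wide and runs within 3 mm of the straight lines that join crack_0, crack_1, ... crack_6, which lie 28 to 30 mm apart. z up.
- crack_4 (a point): Point on the dark, jagged crack, on the surface of the shaft's top face: point 4 along it. The crack is 2 to 5.5 mm wide and runs within 3 mm of the straight lines that join crack_0, crack_1, ... crack_6, which lie 28 to 30 mm apart. z up.
- crack_5 (a point): Point on the dark, jagged crack, on the surface of the shaft's top face: point 5 along it. The crack is 2 to 5.5 mm wide and runs within 3 mm of the straight lines that join crack_0, crack_1, ... crack_6, which lie 28 to 30 mm apart. z up.
- crack_6 (a point): Point on the dark, jagged crack, on the surface of the shaft's top face: end of the crack, where it dies out (2 mm wide here). The crack is 2 to 5.5 mm wide and runs within 3 mm of the straight lines that join crack_0, crack_1, ... crack_6, which lie 28 to 30 mm apart. z up.
- flake: Loose limestone flake, 24 x 24 x 11 mm, 12 g, lying on the shaft's top face near the foot, beside the crack (its middle 45 mm from the crack's line). Origin at the middle of its underside.
- pin_punch: Short stainless pin punch, 95 mm long, 12 mm thick, lying loose on the board on the -x side of the stone. Origin under its middle, x along it to the tip.
- slate_wedge: Grey slate wedge, 80 x 34 mm, 17 mm thick falling to 3 mm, lying loose on the board on the -x side of the stone. Origin at the middle of its underside, x to the thin end.
- dowel: Ribbed stainless repair dowel, 80 mm long, 10 mm thick, lying loose on the board on the -x side of the stone. Origin under its middle, x along it.
- pencil: Flat mason's pencil, 140 x 14 x 7 mm, lying loose on the board on the +x side of the stone. Origin under its middle, x to the point.
- riffler: Bronze riffler file with curved tips, 190 mm long, 9 mm thick, tips 13 to 20 mm high, lying loose on the bench off the foot end of the board. Origin under its middle, x along it.
- lewis: Three-legged steel lewis (two legs that widen to the foot, a straight one between, pin and bow), 180 x 70 x 22 mm, lying loose on the bench beyond the riffler. Origin under the middle of the legs, x to the bow.

How it is judged:
On the way, in this order (a step that is already met when the one before it is completed fails the run):
1. the fingertips come down to the mouth of the crack (horizontal distance between the grasp point and crack_0 below 0.012 m and z of the grasp point in the frame of crack_0 between 0.005 and 0.036 m).
2. the fingertips, still low over the stone, pass point 1 of the crack (horizontal distance between the grasp point and crack_1 below 0.012 m and z of the grasp point in the frame of crack_1 between 0.005 and 0.036 m).
3. the fingertips, still low over the stone, pass point 2 of the crack (horizontal distance between the grasp point and crack_2 below 0.012 m and z of the grasp point in the frame of crack_2 between 0.005 and 0.036 m).
4. the fingertips, still low over the stone, pass point 3 of the crack (horizontal distance between the grasp point and crack_3 below 0.012 m and z of the grasp point in the frame of crack_3 between 0.005 and 0.036 m).
5. the fingertips, still low over the stone, pass point 4 of the crack (horizontal distance between the grasp point and crack_4 below 0.012 m and z of the grasp point in the frame of crack_4 between 0.005 and 0.036 m).
6. the fingertips, still low over the stone, pass point 5 of the crack (horizontal distance between the grasp point and crack_5 below 0.012 m and z of the grasp point in the frame of crack_5 between 0.005 and 0.036 m).
7. the fingertips touch the stone at the end of the crack (horizontal distance between the grasp point and crack_6 below 0.014 m and z of the grasp point in the frame of crack_6 between 0.005 and 0.036 m and contact force between the fingers and end_patch above 0.3 N), for 0.2 s.
At the end, for the whole second after the job is handed in: The crack has been traced in order, within 12 mm sideways of crack_0 to crack_5 and at most about 17 mm above the stone; the closed fingertips now rest on the end of the crack (0.3 N or more on the 24 mm square round it), within 14 mm of crack_6, and stay there (all of step 7); the arm keeps its last pose, push and grip.
It fails at once if the stone or its clamp is pressed hard (over 60 N) (contact force between any of the fingers, the arm and finial above 60 N).
It fails at once if a tool or the loose flake is picked up, carried or pushed more than 15 mm (distance of any of flake, pin_punch, slate_wedge, dowel, pencil, riffler, lewis from where it was at the start of the episode above 0.015 m).
It also fails if it takes over 48 s, if anything falls off the work surface, if the arm or the gripper's body presses on something with over 40 N, if the wrist force passes 120 N, or if a joint passes its speed limit or range.

## Working session

There is one attempt and no reset: what is moved stays moved. The work goes in short steps, Python scripts to look and compute and a shell command to move; the robot and the scene stay as the last step left them, time stands still between calls to the robot, and variables do not carry over. Pictures are saved under pics/ and viewed, about 8 in all and at most 12, crops included, and the job is handed in when it is done.

```bash
mkdir -p pics; cat > h.py <<'E'
import numpy as np,cv2,json
from bench import env
def grab(n):
    s=env.get_state();f=env.grab_frame(n)
    if n=="wrist":
        T=np.eye(4);T[:3,:3]=s["tcp_rot"];T[:3,3]=s["tool_pos"]
        f["M"]=T@np.array(f["tool_from_camera"])
    else:
        R=cv2.Rodrigues(np.array(f["rvec"],float))[0];M=np.eye(4);M[:3,:3]=R.T;M[:3,3]=-R.T@np.array(f["tvec"]).ravel();f["M"]=M
    return f
def ray(f,u,v):
    d=f["M"][:3,:3]@np.array([(u-f["cx"])/f["fx"],(v-f["cy"])/f["fy"],1]);return f["M"][:3,3],d
def atz(f,u,v,z):
    o,d=ray(f,u,v);return o+d*(z-o[2])/d[2]
def save(f,name):
    cv2.imwrite(f"pics/{name}.png",f["color"][:,:,::-1])
    np.savez(f"pics/{name}.npz",M=f["M"],fx=f["fx"],fy=f["fy"],cx=f["cx"],cy=f["cy"],color=f["color"])
E
python3 - <<'E'
from h import *
f=grab("top");save(f,"top");print(f["M"],f["fx"]);save(grab("scene"),"scene")
print(env.get_state())
E
```

```text
[[ 0.00649715 -0.99480281  0.10161279  0.4311812 ]
 [-0.99907604 -0.01077474 -0.0416049  -0.01468978]
 [ 0.04248353 -0.10124859 -0.99395366  0.92284966]
 [ 0.          0.          0.          1.        ]] 421.10431245095583
{'clock': 0.1, 'qpos': array([ 1.08447814,  0.61583774, -0.01260155,  1.42474101,  0.00809904,
        1.10340482, -0.04036425]), 'joint_velocities': array([ 1.21299643e-05, -1.27004005e-04, -1.91506702e-04, -3.41996660e-03,
        1.51959036e-05,  1.19486387e-03,  1.43254727e-03]), 'effort': array([ 3.05383946e-04, -4.60042763e+01,  2.09663501e-01, -1.66245300e+01,
       -6.12122216e-02,  1.69199210e-02,  9.88576926e-05]), 'tool_pos': array([ 0.28814451, -0.58184134,  0.21758639]), 'tcp_rot': array([[ 4.43863317e-01, -8.96093860e-01, -1.07219318e-03],
       [-8.96091445e-01, -4.43864610e-01,  2.08072387e-03],
       [-2.34043250e-03,  3.72261331e-05, -9.99997260e-01]]), 'wrist_force': array([ 0.33983121,  0.19491702, -0.12250795]), 'torque': array([-0.00675047, -0.00811842, -0.03353033]), 'finger_gap': 0.09298199913834825}
```

View pics/top.png

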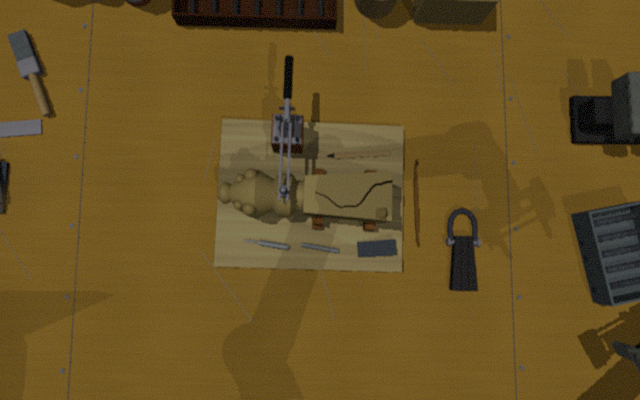

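View pics/scene.png

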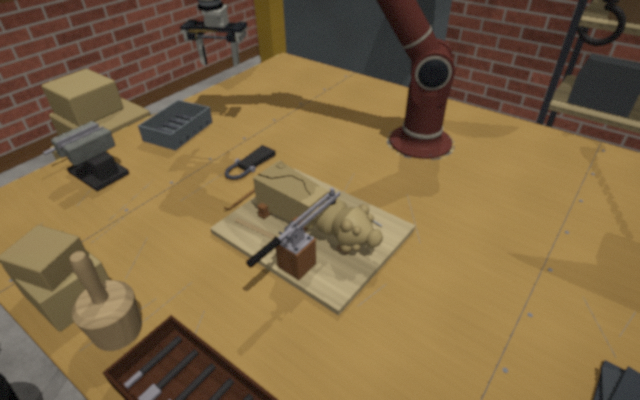

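The top view shows the finial lying along world +y, with the foot at pixel column 393, the crack from about (392,182) to (316,195), and the clamp pad near (284,192). I'll enlarge the shaft.

```bash
python3 - <<'E'
import cv2
a=cv2.imread("pics/top.png")[160:230,275:405]
cv2.imwrite("pics/topc.png",cv2.resize(cv2.convertScaleAbs(a,alpha=1.5),None,fx=6,fy=6,interpolation=cv2.INTER_CUBIC))
E
```

```text
(no output)
```

View pics/topc.png

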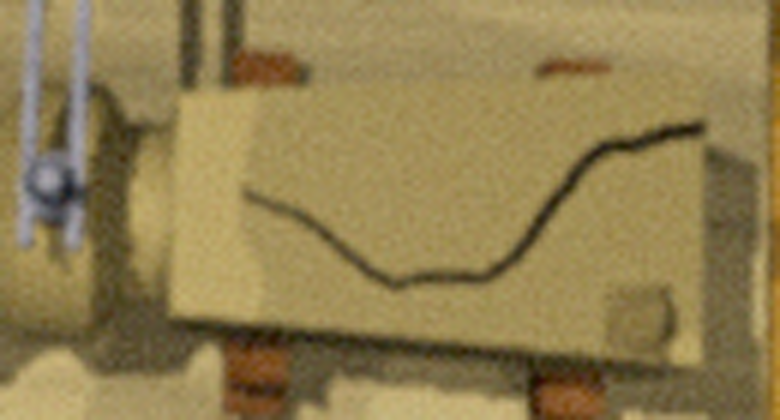

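The crop shows the mouth at (703,127), bends at (600,150), (490,275) and (395,285), and the end at (248,192). The flake is at (640,320), and the shaft's neck end is at column 175.

```bash
python3 - <<'E'
from h import *
d=dict(np.load("pics/top.npz"))
P=lambda u,v,z:atz(d,u/6+275,v/6+160,z)
def Q(u,v):
    z=.117
    for _ in range(6):
        p=P(u,v,z); z=.117-np.tan(np.radians(4))*(p[1]-yc)
    return p
f1,f2=P(703,78,.123),P(702,366,.123);n1,n2=P(180,92,.111),P(170,320,.111)
yc=(f1[1]+f2[1]+n1[1]+n2[1])/4
print("corners",f1,f2,n1,n2,"len",np.linalg.norm((f1+f2-n1-n2)/2),np.linalg.norm(f1-f2),np.linalg.norm(n1-n2))
a=(n1+n2-f1-f2)/2;print("yaw of y axis",np.degrees(np.arctan2(-a[0],a[1])),"centre",(f1+f2+n1+n2)/4)
C=np.array([Q(*p) for p in [(703,127),(660,133),(600,150),(570,180),(545,213),(515,255),(490,275),(440,275),(395,285),(350,248),(310,217),(285,205),(248,192)]])
s=np.r_[0,np.cumsum(np.linalg.norm(np.diff(C,axis=0),axis=1))];print(C.round(4),s.round(3))
t=np.linspace(0,s[-1],7);print(np.c_[[np.interp(t,s,C[:,i]) for i in range(3)]].T.round(4))
pad=P(50,180,.125);print("pad",pad,"to end",np.linalg.norm((pad-C[-1])[:2]));print("flake",P(640,320,.13))
E
```

```text
corners [ 0.5710593  -0.18333771  0.123     ] [ 0.4779488  -0.18204357  0.123     ] [ 0.56618799 -0.01458332  0.111     ] [ 0.49192541 -0.01216001  0.111     ] len 0.1698047195441416 0.09311948727778044 0.07430210753061506
yaw of y axis -1.540198416984017 centre [ 0.52678037 -0.09803115  0.117     ]
[[ 0.5551 -0.1832  0.123 ]
 [ 0.5531 -0.1694  0.122 ]
 [ 0.5475 -0.1501  0.1206]
 [ 0.5377 -0.1404  0.12  ]
 [ 0.527  -0.1324  0.1194]
 [ 0.5134 -0.1227  0.1187]
 [ 0.5069 -0.1147  0.1182]
 [ 0.5068 -0.0987  0.117 ]
 [ 0.5035 -0.0843  0.116 ]
 [ 0.5154 -0.0698  0.115 ]
 [ 0.5254 -0.0569  0.1141]
 [ 0.5293 -0.0488  0.1136]
 [ 0.5335 -0.0369  0.1127]] [0.    0.014 0.034 0.048 0.061 0.078 0.088 0.104 0.119 0.138 0.154 0.163
 0.176]
[[ 0.5551 -0.1832  0.123 ]
 [ 0.5488 -0.1547  0.121 ]
 [ 0.5291 -0.134   0.1195]
 [ 0.5071 -0.115   0.1182]
 [ 0.5039 -0.0861  0.1162]
 [ 0.5208 -0.063   0.1145]
 [ 0.5335 -0.0369  0.1127]]
pad [0.53504675 0.02633318 0.125     ] to end 0.06323978079125865
flake [ 0.49194427 -0.16093555  0.13      ]
```

Shaft length 170 mm, widths 93 and 74 mm, and pad-to-end distance 63 mm all match what is given. I'll close the fingers and go above the foot for a look.

```bash
python3 -m jog '[{"tx":0.4,"ty":0.6,"fingers":0},{"tx":1,"ty":1.4,"fingers":0},{"tx":1.6,"ty":2.3,"tz":0.2,"fingers":0},{"tx":2.2,"ty":3.2,"tz":0.4,"fingers":0},{"tx":2.8,"ty":4.1,"tz":0.4,"fingers":0},{"tx":3.4,"ty":5,"tz":0.4,"fingers":0},{"tx":4,"ty":5.9,"tz":0.4,"fingers":0},{"tx":4.6,"ty":6.7,"tz":0.4,"fingers":0},{"tx":5.1,"ty":7.3,"tz":0.4,"fingers":0},{"tx":5.34,"ty":7.7,"tz":0.4,"fingers":0},{"tx":5.34,"ty":7.7,"tz":0.4,"fingers":0},{"tx":5.34,"ty":7.7,"tz":0.4,"fingers":0}]' 5
python3 - <<'E'
from h import *
s=env.get_state();print(s["tool_pos"],s["qpos"],s["finger_gap"])
f=grab("wrist");save(f,"w1");print(f["M"])
E
```

```text
[ 0.28814451 -0.58184134  0.21758639] [ 1.08447814  0.61583774 -0.01260155  1.42474101  0.00809904  1.10340482
 -0.04036425] 0.09298199913834825
[[ 0.44464465 -0.86091493 -0.24721777  0.35651467]
 [-0.89570184 -0.4283131  -0.11944078 -0.54897683]
 [-0.00305827  0.27454211 -0.96157021  0.38414712]
 [ 0.          0.          0.          1.        ]]validation failed for argument at $[0]...
```

View pics/w1.png

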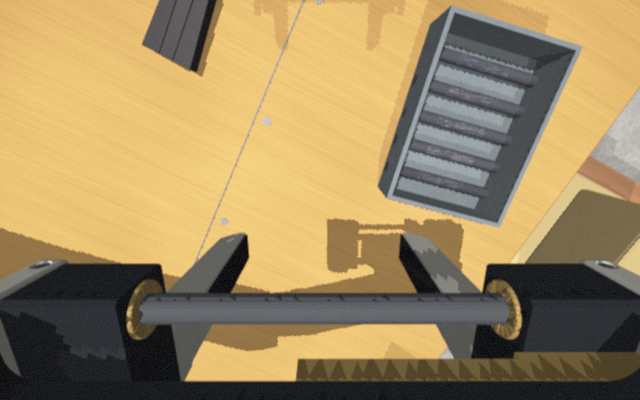

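The call was refused, probably because it wants every key in each row. The wrist camera looks to the tool's -y side, so I'll also turn the tool by +63° to make it look along the stone.

```bash
python3 -m jog '[{"tx":0.4,"ty":0.6,"tz":0,"wx":0,"wy":0,"wz":1,"fingers":0},{"tx":1,"ty":1.4,"tz":0.2,"wx":0,"wy":0,"wz":2.3,"fingers":0},{"tx":1.6,"ty":2.3,"tz":0.4,"wx":0,"wy":0,"wz":3.7,"fingers":0},{"tx":2.2,"ty":3.2,"tz":0.4,"wx":0,"wy":0,"wz":5.2,"fingers":0},{"tx":2.8,"ty":4.1,"tz":0.4,"wx":0,"wy":0,"wz":6.7,"fingers":0},{"tx":3.4,"ty":5,"tz":0.4,"wx":0,"wy":0,"wz":8.2,"fingers":0},{"tx":4,"ty":5.9,"tz":0.4,"wx":0,"wy":0,"wz":9.7,"fingers":0},{"tx":4.6,"ty":6.7,"tz":0.4,"wx":0,"wy":0,"wz":11.2,"fingers":0},{"tx":5.1,"ty":7.2,"tz":0.4,"wx":0,"wy":0,"wz":12.3,"fingers":0},{"tx":5.3,"ty":7.4,"tz":0.4,"wx":0,"wy":0,"wz":12.7,"fingers":0},{"tx":5.3,"ty":7.4,"tz":0.4,"wx":0,"wy":0,"wz":12.7,"fingers":0},{"tx":5.3,"ty":7.4,"tz":0.4,"wx":0,"wy":0,"wz":12.7,"fingers":0}]' 5
python3 - <<'E'
from h import *
s=env.get_state();print(s["tool_pos"],s["tcp_rot"],s["finger_gap"])
f=grab("wrist");save(f,"w2")
E
```

```text
clock: 1.65
tool_pos: [0.5521, -0.2147, 0.2384]
tcp_rot: [[1.0, -0.007, -0.002], [-0.007, -1.0, -0.001], [-0.002, 0.001, -1.0]]
wrist_force: [-0.4, 0.4, -1.3]
finger_gap: 0.0002
[ 0.55213948 -0.21473888  0.23837894] [[ 0.99997643 -0.00668807 -0.00155229]
 [-0.00669024 -0.99997664 -0.00139872]
 [-0.0015429   0.00140908 -0.99999782]] 0.00023788125380029535
```

View pics/w2.png

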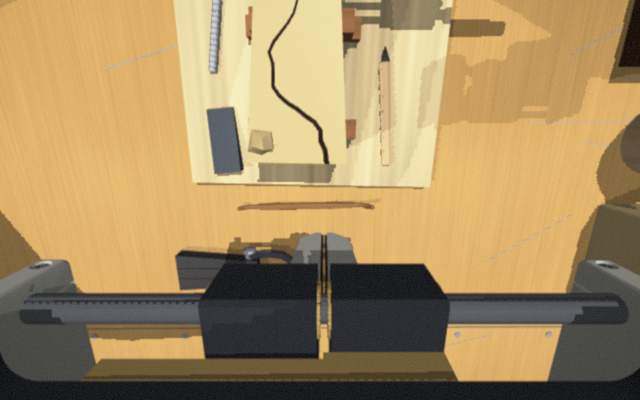

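The wrist view shows the mouth at about (326,163), then (319,130), (300,107), (275,88), (271,58) and (285,28), leaving the frame at (297,0). The fingertips are at (324,235).

```bash
python3 - <<'E'
from h import *
d=dict(np.load("pics/w2.npz"));d["M"]=d["M"]
for u,v in [(326,163),(319,128),(300,107),(275,88),(271,58),(285,28),(297,1),(334,163),(347,163),(249,165)]:
    z=.117
    for _ in range(6):
        p=atz(d,u,v,z); z=.117-np.tan(np.radians(4))*(p[1]+.098)
    print(u,v,p.round(4))
p=env.get_state()["tool_pos"];q=np.linalg.inv(d["M"])@np.r_[p,1];print("tip px",d["fx"]*q[0]/q[2]+d["cx"],d["fy"]*q[1]/q[2]+d["cy"])
E
```

```text
326 163 [ 0.5543 -0.1817  0.1229]
319 128 [ 0.5478 -0.149   0.1206]
300 107 [ 0.5304 -0.13    0.1192]
275 88 [ 0.5078 -0.1132  0.1181]
271 58 [ 0.5053 -0.0878  0.1163]
285 28 [ 0.5186 -0.0634  0.1146]
297 1 [ 0.5297 -0.0423  0.1131]
334 163 [ 0.562  -0.1818  0.1229]
347 163 [ 0.5746 -0.1818  0.1229]
249 165 [ 0.4799 -0.1832  0.123 ]
tip px 324.00854148527384 244.82179482672078
```

The two views agree to about 2 mm. I'll move over the mouth and descend to about 8 mm above the stone.

```bash
python3 -m jog '[{"tx":0.06,"ty":0.3,"tz":-0.1,"wx":0,"wy":0,"wz":0,"fingers":0},{"tx":0.06,"ty":0.64,"tz":-0.2,"wx":0,"wy":0,"wz":0,"fingers":0},{"tx":0.06,"ty":0.64,"tz":-0.5,"wx":0,"wy":0,"wz":0,"fingers":0},{"tx":0.06,"ty":0.64,"tz":-0.8,"wx":0,"wy":0,"wz":0,"fingers":0},{"tx":0.06,"ty":0.64,"tz":-1.1,"wx":0,"wy":0,"wz":0,"fingers":0},{"tx":0.06,"ty":0.64,"tz":-1.35,"wx":0,"wy":0,"wz":0,"fingers":0},{"tx":0.06,"ty":0.64,"tz":-1.55,"wx":0,"wy":0,"wz":0,"fingers":0},{"tx":0.06,"ty":0.64,"tz":-1.7,"wx":0,"wy":0,"wz":0,"fingers":0},{"tx":0.06,"ty":0.64,"tz":-1.8,"wx":0,"wy":0,"wz":0,"fingers":0},{"tx":0.06,"ty":0.64,"tz":-1.9,"wx":0,"wy":0,"wz":0,"fingers":0},{"tx":0.06,"ty":0.64,"tz":-2,"wx":0,"wy":0,"wz":0,"fingers":0},{"tx":0.06,"ty":0.64,"tz":-2.08,"wx":0,"wy":0,"wz":0,"fingers":0},{"tx":0.06,"ty":0.64,"tz":-2.14,"wx":0,"wy":0,"wz":0,"fingers":0},{"tx":0.06,"ty":0.64,"tz":-2.14,"wx":0,"wy":0,"wz":0,"fingers":0},{"tx":0.06,"ty":0.64,"tz":-2.14,"wx":0,"wy":0,"wz":0,"fingers":0}]'
python3 - <<'E'
from h import *
save(grab("wrist"),"w3")
E
```

```text
clock: 3.58
tool_pos: [0.5566, -0.1805, 0.1318]
tcp_rot: [[1.0, -0.003, 0.0], [-0.003, -1.0, 0.0], [0.0, -0.0, -1.0]]
wrist_force: [-0.9, 0.7, -0.2]
finger_gap: 0.0008
```

View pics/w3.png

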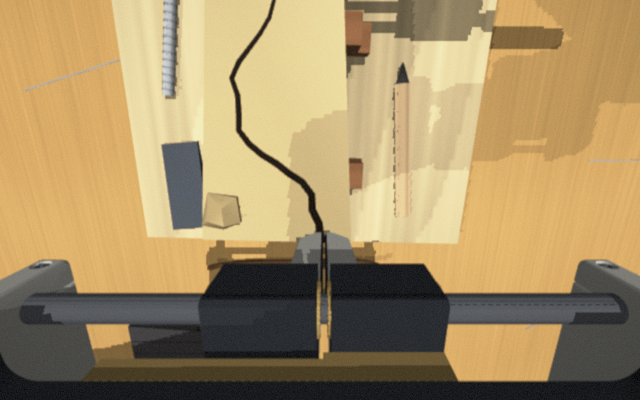

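The tips are over the mouth with about 8 mm clearance. The visible crack agrees with the measured bends, and the flake is well to the left at (222,210). I'll trace points 0 to 3.

```bash
python3 -m jog '[{"tx":-0.02,"ty":0.09,"tz":-0.01,"wx":0,"wy":0,"wz":0,"fingers":0},{"tx":-0.04,"ty":0.18,"tz":-0.01,"wx":0,"wy":0,"wz":0,"fingers":0},{"tx":-0.06,"ty":0.27,"tz":-0.02,"wx":0,"wy":0,"wz":0,"fingers":0},{"tx":-0.09,"ty":0.36,"tz":-0.03,"wx":0,"wy":0,"wz":0,"fingers":0},{"tx":-0.12,"ty":0.45,"tz":-0.03,"wx":0,"wy":0,"wz":0,"fingers":0},{"tx":-0.16,"ty":0.54,"tz":-0.04,"wx":0,"wy":0,"wz":0,"fingers":0},{"tx":-0.22,"ty":0.62,"tz":-0.04,"wx":0,"wy":0,"wz":0,"fingers":0},{"tx":-0.28,"ty":0.69,"tz":-0.05,"wx":0,"wy":0,"wz":0,"fingers":0},{"tx":-0.34,"ty":0.76,"tz":-0.05,"wx":0,"wy":0,"wz":0,"fingers":0},{"tx":-0.4,"ty":0.83,"tz":-0.06,"wx":0,"wy":0,"wz":0,"fingers":0},{"tx":-0.47,"ty":0.89,"tz":-0.06,"wx":0,"wy":0,"wz":0,"fingers":0},{"tx":-0.53,"ty":0.95,"tz":-0.07,"wx":0,"wy":0,"wz":0,"fingers":0},{"tx":-0.61,"ty":1.01,"tz":-0.08,"wx":0,"wy":0,"wz":0,"fingers":0},{"tx":-0.69,"ty":1.07,"tz":-0.08,"wx":0,"wy":0,"wz":0,"fingers":0},{"tx":-0.77,"ty":1.13,"tz":-0.09,"wx":0,"wy":0,"wz":0,"fingers":0},{"tx":-0.85,"ty":1.19,"tz":-0.09,"wx":0,"wy":0,"wz":0,"fingers":0},{"tx":-0.93,"ty":1.26,"tz":-0.1,"wx":0,"wy":0,"wz":0,"fingers":0},{"tx":-1,"ty":1.33,"tz":-0.1,"wx":0,"wy":0,"wz":0,"fingers":0},{"tx":-1,"ty":1.33,"tz":-0.1,"wx":0,"wy":0,"wz":0,"fingers":0}]'
```

```text
clock: 6.0
tool_pos: [0.5062, -0.1136, 0.1267]
tcp_rot: [[1.0, -0.002, -0.0], [-0.002, -1.0, 0.0], [-0.0, -0.0, -1.0]]
wrist_force: [1.7, 0.4, -0.3]
finger_gap: 0.0004
```

```bash
python3 -m jog '[{"tx":0,"ty":0.09,"tz":-0.01,"wx":0,"wy":0,"wz":0,"fingers":0},{"tx":-0.01,"ty":0.18,"tz":-0.01,"wx":0,"wy":0,"wz":0,"fingers":0},{"tx":-0.01,"ty":0.27,"tz":-0.02,"wx":0,"wy":0,"wz":0,"fingers":0},{"tx":-0.02,"ty":0.36,"tz":-0.02,"wx":0,"wy":0,"wz":0,"fingers":0},{"tx":-0.03,"ty":0.45,"tz":-0.03,"wx":0,"wy":0,"wz":0,"fingers":0},{"tx":-0.03,"ty":0.53,"tz":-0.03,"wx":0,"wy":0,"wz":0,"fingers":0},{"tx":0.02,"ty":0.61,"tz":-0.04,"wx":0,"wy":0,"wz":0,"fingers":0},{"tx":0.07,"ty":0.69,"tz":-0.05,"wx":0,"wy":0,"wz":0,"fingers":0},{"tx":0.12,"ty":0.77,"tz":-0.05,"wx":0,"wy":0,"wz":0,"fingers":0},{"tx":0.17,"ty":0.85,"tz":-0.06,"wx":0,"wy":0,"wz":0,"fingers":0},{"tx":0.23,"ty":0.93,"tz":-0.06,"wx":0,"wy":0,"wz":0,"fingers":0},{"tx":0.28,"ty":1.01,"tz":-0.07,"wx":0,"wy":0,"wz":0,"fingers":0},{"tx":0.33,"ty":1.1,"tz":-0.08,"wx":0,"wy":0,"wz":0,"fingers":0},{"tx":0.38,"ty":1.19,"tz":-0.08,"wx":0,"wy":0,"wz":0,"fingers":0},{"tx":0.42,"ty":1.28,"tz":-0.09,"wx":0,"wy":0,"wz":0,"fingers":0},{"tx":0.46,"ty":1.37,"tz":-0.09,"wx":0,"wy":0,"wz":0,"fingers":0},{"tx":0.5,"ty":1.45,"tz":-0.1,"wx":0,"wy":0,"wz":0,"fingers":0},{"tx":0.54,"ty":1.52,"tz":-0.1,"wx":0,"wy":0,"wz":0,"fingers":0},{"tx":0.54,"ty":1.52,"tz":-0.1,"wx":0,"wy":0,"wz":0,"fingers":0},{"tx":0.54,"ty":1.52,"tz":-0.1,"wx":0,"wy":0,"wz":0,"fingers":0}]'
python3 - <<'E'
from h import *
save(grab("top"),"top2");w=grab("wrist")
a=cv2.imread("pics/top2.png")[160:230,275:405];a=cv2.resize(cv2.convertScaleAbs(a,alpha=1.5),None,fx=6,fy=6)[:,:640]
cv2.imwrite("pics/chk.png",cv2.resize(np.vstack([a[:,:640],w["color"][:240,:,::-1]]),None,fx=.85,fy=.85))
E
```

```text
clock: 8.5
tool_pos: [0.5334, -0.0382, 0.1216]
tcp_rot: [[1.0, -0.003, -0.0], [-0.003, -1.0, -0.0], [-0.0, 0.0, -1.0]]
wrist_force: [0.4, -0.1, 0.6]
finger_gap: 0.0003
```

View pics/chk.png

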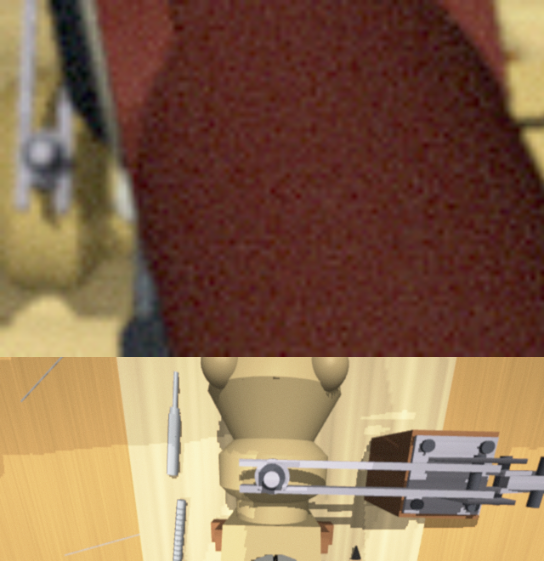

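The top view is blocked by the arm. In the wrist view the clamp pad lies ahead and no crack shows beyond the fingertips, which fits being at the end. I'll lower slowly.

```bash
python3 -m jog '[{"tx":0,"ty":0,"tz":-0.02,"wx":0,"wy":0,"wz":0,"fingers":0},{"tx":0,"ty":0,"tz":-0.04,"wx":0,"wy":0,"wz":0,"fingers":0},{"tx":0,"ty":0,"tz":-0.06,"wx":0,"wy":0,"wz":0,"fingers":0},{"tx":0,"ty":0,"tz":-0.08,"wx":0,"wy":0,"wz":0,"fingers":0},{"tx":0,"ty":0,"tz":-0.1,"wx":0,"wy":0,"wz":0,"fingers":0},{"tx":0,"ty":0,"tz":-0.12,"wx":0,"wy":0,"wz":0,"fingers":0},{"tx":0,"ty":0,"tz":-0.12,"wx":0,"wy":0,"wz":0,"fingers":0}]'; for i in 1 2; do python3 -m jog '[{"tx":0,"ty":0,"tz":-0.01,"wx":0,"wy":0,"wz":0,"fingers":0},{"tx":0,"ty":0,"tz":-0.01,"wx":0,"wy":0,"wz":0,"fingers":0}]'|grep -E 'pos|force'; done
```

```text
clock: 9.48
tool_pos: [0.5334, -0.0379, 0.1156]
tcp_rot: [[1.0, -0.003, -0.0], [-0.003, -1.0, 0.0], [-0.0, -0.0, -1.0]]
wrist_force: [0.1, -0.7, -0.7]
finger_gap: 0.0006
tool_pos: [0.5334, -0.038, 0.1151]
wrist_force: [-0.2, 0.7, -0.2]
tool_pos: [0.5334, -0.038, 0.1146]
wrist_force: [0.5, 0.2, 0.3]
```

```bash
python3 -m jog '[{"tx":0,"ty":0,"tz":-0.01,"wx":0,"wy":0,"wz":0,"fingers":0},{"tx":0,"ty":0,"tz":-0.01,"wx":0,"wy":0,"wz":0,"fingers":0}]'|grep -E 'pos|force';python3 -m jog '[{"tx":0,"ty":0,"tz":-0.01,"wx":0,"wy":0,"wz":0,"fingers":0},{"tx":0,"ty":0,"tz":-0.01,"wx":0,"wy":0,"wz":0,"fingers":0}]'|grep -E 'pos|force'
```

```text
tool_pos: [0.5334, -0.038, 0.1141]
wrist_force: [-0.2, -0.4, -0.0]
tool_pos: [0.5335, -0.038, 0.1138]
wrist_force: [-0.4, -0.1, 1.7]
```

```bash
python3 -m jog '[{"tx":0,"ty":0,"tz":-0.01,"wx":0,"wy":0,"wz":0,"fingers":0},{"tx":0,"ty":0,"tz":-0.01,"wx":0,"wy":0,"wz":0,"fingers":0}]'|grep -E 'pos|force'
```

```text
tool_pos: [0.5335, -0.0379, 0.1137]
wrist_force: [-1.3, -0.2, 5.4]
```

Contact is made: 5.4 N and z has stopped. On the 4° slope the fingers touch with their foot-side edge, about 7.5 mm back, so I'll lift, shift 3 mm towards the neck to keep that edge inside the patch, and set down again.

```bash
python3 -m jog '[{"tx":0,"ty":0,"tz":0.02,"wx":0,"wy":0,"wz":0,"fingers":0},{"tx":0,"ty":0,"tz":0.04,"wx":0,"wy":0,"wz":0,"fingers":0},{"tx":0,"ty":0.03,"tz":0.04,"wx":0,"wy":0,"wz":0,"fingers":0},{"tx":0,"ty":0.06,"tz":0.04,"wx":0,"wy":0,"wz":0,"fingers":0},{"tx":0,"ty":0.06,"tz":0.03,"wx":0,"wy":0,"wz":0,"fingers":0},{"tx":0,"ty":0.06,"tz":0.02,"wx":0,"wy":0,"wz":0,"fingers":0},{"tx":0,"ty":0.06,"tz":0.01,"wx":0,"wy":0,"wz":0,"fingers":0},{"tx":0,"ty":0.06,"tz":0,"wx":0,"wy":0,"wz":0,"fingers":0},{"tx":0,"ty":0.06,"tz":-0.005,"wx":0,"wy":0,"wz":0,"fingers":0},{"tx":0,"ty":0.06,"tz":-0.01,"wx":0,"wy":0,"wz":0,"fingers":0},{"tx":0,"ty":0.06,"tz":-0.01,"wx":0,"wy":0,"wz":0,"fingers":0},{"tx":0,"ty":0.06,"tz":-0.01,"wx":0,"wy":0,"wz":0,"fingers":0}]'
```

```text
clock: 12.22
tool_pos: [0.5335, -0.035, 0.1134]
tcp_rot: [[1.0, -0.003, 0.0], [-0.003, -1.0, -0.0], [0.0, 0.0, -1.0]]
wrist_force: [-1.2, 0.3, 6.4]
finger_gap: 0.0004
```

```bash
python3 -m jog '[{"tx":0,"ty":0,"tz":-0.004,"wx":0,"wy":0,"wz":0,"fingers":0},{"tx":0,"ty":0,"tz":-0.008,"wx":0,"wy":0,"wz":0,"fingers":0},{"tx":0,"ty":0,"tz":-0.008,"wx":0,"wy":0,"wz":0,"fingers":0},{"tx":0,"ty":0,"tz":-0.008,"wx":0,"wy":0,"wz":0,"fingers":0},{"tx":0,"ty":0,"tz":-0.008,"wx":0,"wy":0,"wz":0,"fingers":0}]'
python3 - <<'E'
from bench import env
print(env.get_state()["wrist_force"]);print(env.finish_job())
E
```

```text
clock: 12.85
tool_pos: [0.5335, -0.035, 0.1134]
tcp_rot: [[1.0, -0.003, 0.0], [-0.003, -1.0, -0.001], [0.0, 0.001, -1.0]]
wrist_force: [-2.1, 0.0, 8.3]
finger_gap: 0.0007
[-2.13502774e+00  5.71864749e-03  8.26565784e+00]
the job is handed in; nothing more can be done
None
```

I traced the crack from its mouth to its end with closed fingers pointing straight down, about 8–9 mm above the stone at roughly 40 mm/s. I then set the fingertips down on the end of the crack at 4–8 mm/s and handed the job in with them resting there, at 12.9 s on the clock.

- **Position:** the top and wrist cameras agreed on the crack to about 2 mm. The stone's measured length, widths and distance to the clamp pad matched the given sizes to within about 3 mm. After the first touch I lifted, moved 3 mm towards the neck and set down again, so that the tilted contact edge stayed inside the end square.
- **Last readings:** the fingertips were at (0.5335, -0.035, 0.1134) m, about 2 mm from my estimate of the crack's end. The upward wrist force held at about 8 N, far below the 60 N limit. The fingers were closed.
- **Not confirmed:** the arm and fingers hid the end of the crack, so I judged the final spot from the earlier measurements rather than seeing it. I also did not take a last picture of the flake and tools. The fingers stayed well clear of them, and no force above noise showed before the touchdown.
- **Refused call:** one early move call was refused for incomplete rows and moved nothing.

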